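# Hang the tack tray on its twin-pin stand at the shoe repair bench

## Task

Pick up the blue tack tray by its wooden grip and hang it on the yellow stand: both end holes over the two upright pins, its ears resting fully down on the posts, level, and let go. Leave the red tray and the amber jar where they are.

Things in the scene. Friction and masses are not known exactly. Their poses are not given: they have to be found in the camera images.
- tray_blue: Blue steel tray of fixed brass tacks, 0.2-0.4 kg; sizes in mm. Origin: mid underside; z up, y lengthwise. Box 64 (x) by 92 (y) by 45 high. At each end an ear, 44 wide, z 40 to 45, reaches to y = +/-95, with a through hole 24 in diameter at y = +/-75. On a thin mid partition a wooden grip 14 thick (x), 70 long (y), z 62 to 95: pinch it across x from above. Same when turned half round.
- tray_red: A bystander to leave alone: the same tray in the same sizes, painted red, with grey steel tacks.
- stand: Fixed stand, sizes in mm. Origin: mid underside; z up, y along the pin line. Dark base 130 (x) by 200 (y) by 8; two yellow posts 44 by 36 (y) at y = +/-75, 114 clear between, tops at z = 90. On each an upright steel pin, 10 in diameter, tip z = 118, top 10 tapered. The hung tray's box hangs between the posts, along y (either way round), ears on the post tops, underside at z = 50.
- jar: A bystander: amber glass jar of dye with a black cap and a paper label, 52 mm in diameter, 70 mm high, standing on the bench. Origin: centre of its underside. Leave it alone.
Not all that is in view belongs to the job. Leave any green or purple look-alike of the stand alone.

How it is judged:
By the outcome, as a careful person would: the job done as asked, in the order asked, and still so for the second after the job is handed in, with the robot touching nothing.
It also fails if it takes over 35 s, if anything falls off the work surface, if the arm or the gripper's body presses on something with over 40 N, if the wrist force passes 120 N, or if a joint passes its speed limit or range.

## Robot

A 6-joint arm with a two-finger parallel gripper is mounted at the origin on the work surface. World frame = base frame: x ahead of the robot, y to its left, z up, the work surface at z = 0. Lengths are in mm, angles in rad, forces in N, time in s.
With the tool pointing down it reaches from about 275 to 775 mm from the base axis. Payload 14.6 kg.
Tool frame: the origin (TCP) lies on the centre line of the jaws, within the pads' length; the fingertips stand 17 mm ahead of it and the grasp point (between the pads) lies 2 mm behind it; z points along the fingers, y is the line along which they close (so a half turn about z gives the same grasp; the last joint's range is limited). The gripper opens to 85 mm and grips with 20 to 120 N. Pads are 22 mm wide; open, the fingers measure 114 mm over their backs; the gripper's body (76 mm by 85 mm) begins 54 mm behind the grasp point. The pads swing forward as they close: fully open they stand 13 mm farther back than shut.
Start: joints at [1.074, 0.263, -0.048, 1.259, 0, 1.415], TCP at [175.976, 494.632, 248.278] pointing down, gripper open.
Joint ranges: [-2.65, 2.65], [-0.89, 1.7], [-1.18, 1.37], [-2.13, 2.11], [-1.35, 1.29], [-3.14, 3.14]. Speed limits (rad/s): [1.89, 1.89, 2.57, 2.79, 3.14, 3.14].

## Interface

Orientations are given as a 3x3 rotation matrix whose columns are the frame's x, y, z axes.
In Python, from workcell import * gives the robot as it stands.
- The arm moves only by the tool servo_tool, never from a script. Its argument "increments" is a list that holds one entry, the list of rows, each a list of 6 numbers: the shift along the tool's x, y, z each as a share of 15 cm, from -1 to 1, then the turn, a rotation vector about the tool's x, y, z each as a share of 0.1 rad, from -1 to 1. In form: [[[x, y, z, rx, ry, rz], ...]]. A call has exactly 8 rows; each row shifts and turns the commanded pose from where the row before left it, along the tool's axes as they then stand; what a row does not reach is not made up. A row lasts 1/8 s, in which the tool goes at most 62.5 mm and 10.7 degrees, less where a joint would pass 70% of its speed; a pose out of reach is approached as far as the arm can. A call with a number of a shift or a turn outside -1 to 1 is refused whole. A call with a gripper value outside its range is refused whole. "hand" is the opening, from -1 (shut) to 1 (fully open), set as the call begins (left out, the last holds). The fingers move at their own pace and stop on an object; the grip force is fixed at half the most. Time passes only in rows, so rows that do not move let the fingers close, or fill a call up. It gives the time, the measured TCP pose, the force, the opening and the grip force at its end, in the units of the state.
- state(): the state, without advancing time (a new reading comes with each control period).
- snapshot(name): name is "side" or "top" or "wrist"; returns (picture, depth): 400x640x3 uint8, red, green, blue; 400x640 float32, mm along the optical axis (not along the pixel's ray), 0 where there is no reading.
- camera_info(name): a dict with "fx", "fy", "cx", "cy" (pixels), "T" (4x4, takes a point from camera to world coordinates). Camera axes: x right, y down, z forward; pixel columns grow to the right and rows downward; lengths in mm; the calibration is good to about 2 mm. A picture is of the moment at which its call begins: read the wrist's pose just before it. camera_info takes no time and is no camera call; for the wrist camera it gives the pose at the moment of the call.
- job_done(): hands the job in; it is judged then, once.
The state is a dict: "time": time; "qpos": joint angles; "joint_velocities": joint speeds; "joint_torque": joint torques, N m; "tcp_pos": TCP position; "tool_rot": TCP orientation; "contact_force": force on the tool from outside, world axes, zero at the start; "torque": the same for the moment, N m; "grip_width": opening from 0.0 (shut) to 1.0 (fully open); "gripper_force": force on a finger pad.
Only numpy, scipy, OpenCV 4.12 (cv2) and the standard library are available. Lean on these libraries where they do the work, as an engineer would, in place of code of your own. Each camera call takes 0.05 s, during which the arm holds its last target. There are 200 camera calls.

## Working session

There is one attempt and no reset: what is moved stays moved. The work goes in short steps, Python scripts to look and compute and a tool call to move; the robot and the scene stay as the last step left them, time stands still between calls to the robot, and variables do not carry over. Pictures are saved under pics/ and viewed, at most 10 in all, crops included, and the job is handed in when it is done.

Besides the shell and the picture viewer there is one more tool, called after ">>>" as name(argument=value, ...), one argument or row to a line, values as JSON. servo_tool: Moves the arm, as the interface text tells. Its arguments: {"type":"object","properties":{"increments":{"type":"array","items":{"type":"array","items":{"type":"array","items":{"type":"number"}}}},"hand":{"type":"number"}},"required":["increments"]}

```bash
mkdir -p pics; cat > h.py <<'E'
from workcell import *
import numpy as np, cv2
def save(n,p): cv2.imwrite('pics/'+n+'.png',p[...,::-1])
def pts(depth,info):
    v,u=np.mgrid[:400,:640]
    c=np.stack([(u-info['cx'])/info['fx']*depth,(v-info['cy'])/info['fy']*depth,depth,np.ones_like(depth)],-1)
    return (c@np.array(info['T']).T)[...,:3]
E
python3 - <<'E'
from h import *
s=state();print(s['time'],s['tcp_pos'],np.round(s['tool_rot'],3).tolist())
for n in('top','side'):
    p,d=snapshot(n);i=camera_info(n);save(n+'0',p);np.savez('pics/'+n+'0.npz',p=p,d=d,w=pts(d,i))
    print(n,np.round(i['T'],3).tolist(),i['fx'],i['cx'],i['cy'],(d>0).mean())
E
```

```text
0.0 [175.83275681 494.39848913 247.81212112] [[-0.942, 0.335, -0.001], [0.335, 0.942, -0.001], [0.0, -0.001, -1.0]]
top [[-0.015, -0.998, 0.066, 392.018], [-1.0, 0.016, 0.011, 72.607], [-0.012, -0.065, -0.998, 1103.321], [0.0, 0.0, 0.0, 1.0]] 390.1447255940193 318.9603736485855 195.87420751239694 0.99606640625
side [[0.853, -0.297, 0.429, -45.501], [-0.522, -0.462, 0.717, -793.245], [-0.015, -0.835, -0.549, 711.581], [0.0, 0.0, 0.0, 1.0]] 486.20668268932764 325.5365581062101 203.8034532704213 0.996140625
```

View pics/top0.png

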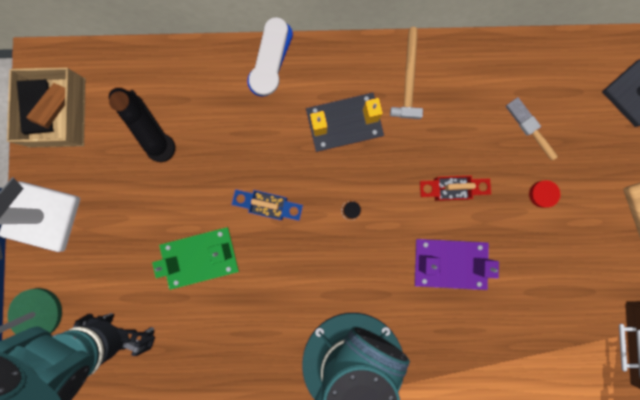

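View pics/side0.png

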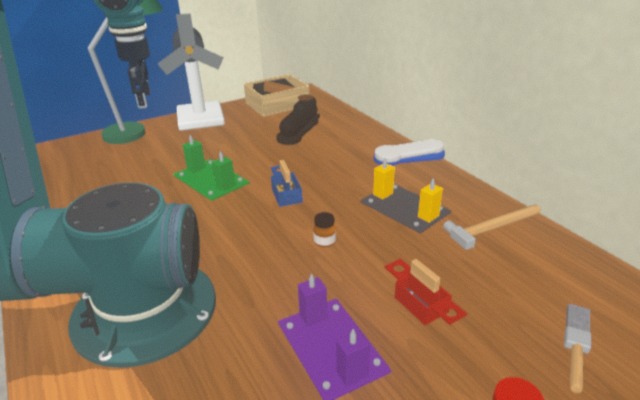

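The top view shows the blue tray at (267,205), the red tray at (455,188), the jar at (352,210) and the yellow stand at (345,122), with its posts at (318,120) and (373,108). The green (198,258) and purple (452,264) stands are look-alikes. The brush at (270,55) also has blue on it, but only the object at (267,205) has the ears, tacks and wooden grip. Next I'll measure it and confirm with a crop.

```bash
python3 - <<'E'
from h import *
f=np.load('pics/top0.npz');p,w=f['p'],f['w']
hsv=cv2.cvtColor(p,cv2.COLOR_RGB2HSV)
i=camera_info('top');T=np.array(i['T'])
def ray(u,v,z):
    d=T[:3,:3]@[(u-i['cx'])/i['fx'],(v-i['cy'])/i['fy'],1];return T[:3,3]+d*(z-T[2,3])/d[2]
def blobs(name,m,lo,minA=20):
    n,l,st,c=cv2.connectedComponentsWithStats(m.astype(np.uint8))
    for k in range(1,n):
        if st[k,4]>=minA: 
            P=w[l==k]; print(name,np.round(c[k],1),st[k,4],'w',np.round(np.median(P,0),1),'ray',np.round(ray(*c[k],lo),1))
H,S,V=[hsv[...,k] for k in range(3)]
roi=np.zeros(H.shape,bool);roi[80:230,220:500]=1
blobs('yellow',roi&(H>18)&(H<32)&(S>190)&(V>120)&(w[...,2]>60),90)
bl=roi&(H>95)&(H<130)&(S>120);bl[:180]=0
blobs('blue',bl,45)
v,u=np.nonzero(bl);r=cv2.minAreaRect(np.stack([u,v],1).astype(np.float32));print(r)
B=cv2.boxPoints(r);W=np.array([ray(*b,45) for b in B]);print(np.round(W,1),W.mean(0))
a=[np.linalg.norm(W[1]-W[0]),np.linalg.norm(W[2]-W[1])];print('sizes',a);e=W[1]-W[0] if a[0]>a[1] else W[2]-W[1];print('yaw',np.degrees(np.arctan2(e[1],e[0])))
g=np.zeros_like(roi);g[180:225,240:295]=1
g&=(w[...,2]>75);blobs('gripz',g,95,5);print('zmax',w[180:225,235:300,2].max())
v,u=np.nonzero(g);print(cv2.minAreaRect(w[g][:,:2].astype(np.float32)))
cv2.imwrite('pics/crop.png',cv2.resize(p[85:230,220:400,::-1],None,fx=4,fy=4,interpolation=cv2.INTER_CUBIC))
E
```

```text
yellow [372.7 108.9] 236 w [685.1 -59.6  90.4] ray [686.3 -61.1  90. ]
yellow [318.4 121.7] 204 w [651.4  81.3  90.8] ray [654.6  82.5  90. ]
blue [244.2 199.6] 188 w [454.3 283.5  45.1] ray [454.9 288.4  45. ]
blue [288.9 209.6] 201 w [427.5 171.8  45.6] ray [425.7 166.8  45. ]
((266.66229248046875, 204.80453491210938), (67.74689483642578, 19.63913345336914), 13.134021759033203)
[[436.1 323.3  45. ]
 [488.2 311.1  45. ]
 [443.2 131.4  45. ]
 [391.6 144.2  45. ]] [439.76063679 227.48353967  45.        ]
sizes [np.float64(53.459826436724164), np.float64(185.19311034859203)]
yaw -104.04884284632365
gripz [263.9 203.5] 147 w [441.8 227.   95.1] ray [441.  227.1  95. ]
zmax 1103.3208627501726
((424.59539794921875, 166.10626220703125), (197.51495361328125, 14.188545227050781), 74.89911651611328)
```

View pics/crop.png

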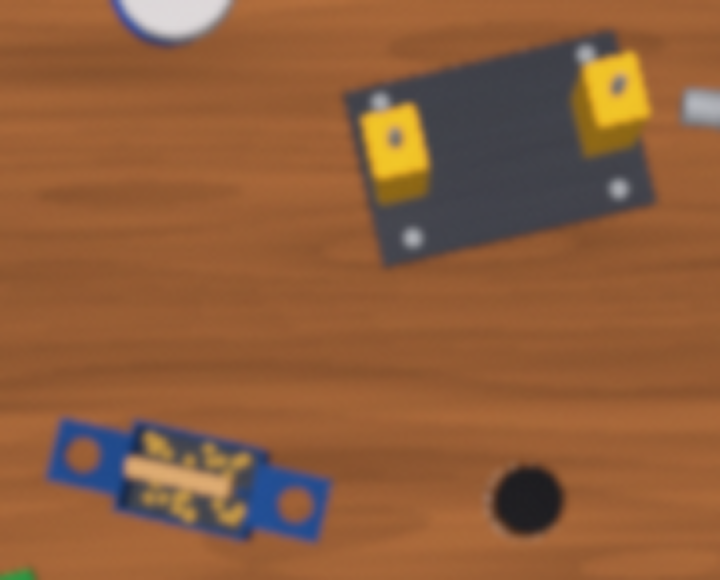

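The crop confirms it: the blue tray has brass tacks, a wooden grip at (267,205) full-frame and ear holes at (241,199) and (293,211). The yellow stand's pins are at (319,119) and (374,106). I'll move above the tray first.

```bash
cat >> h.py <<'E'
from scipy.spatial.transform import Rotation as R
def plan(pos,yaw,n,tilt=True):
    """n equal rows to a TCP position and tool-y yaw (deg), pointing down; prints rows"""
    s=state();Rt=np.array(s['tool_rot']);p=np.array(s['tcp_pos'],float)
    y=np.radians(yaw);Y=np.array([np.cos(y),np.sin(y),0]);Z=np.array([0,0,-1.]);G=np.stack([np.cross(Y,Z),Y,Z],1)
    rv=R.from_matrix(Rt.T@G).as_rotvec();st=(np.array(pos)-p)/n
    for k in range(n):
        Rk=Rt@R.from_rotvec(rv*k/n).as_matrix()
        print(np.round(np.r_[Rk.T@st/150,rv/n/.1],3).tolist(),end=',\n')
E
python3 - <<'E'
from h import *
i=camera_info('wrist');s=state();Rt=np.array(s['tool_rot']);T=np.array(i['T'])
print(np.round(Rt.T@(T[:3,3]-s['tcp_pos']),1),np.round(Rt.T@T[:3,:3],2).tolist(),i['fx'])
plan([440,227,250],-14,16)
E
```

```text
[  84.     0.8 -126.8] [[-0.0, -0.95, -0.33], [1.0, -0.0, -0.0], [-0.0, -0.33, 0.95]] 285.9229811550493
[-0.141, -0.068, -0.001, -0.001, 0.0, 0.921],
[-0.147, -0.055, -0.001, -0.001, 0.0, 0.921],
[-0.151, -0.041, -0.001, -0.001, 0.0, 0.921],
[-0.154, -0.027, -0.001, -0.001, 0.0, 0.921],
[-0.156, -0.013, -0.001, -0.001, 0.0, 0.921],
[-0.157, 0.002, -0.001, -0.001, 0.0, 0.921],
[-0.156, 0.016, -0.001, -0.001, 0.0, 0.921],
[-0.154, 0.03, -0.001, -0.001, 0.0, 0.921],
[-0.15, 0.044, -0.001, -0.001, 0.0, 0.921],
[-0.146, 0.058, -0.001, -0.001, 0.0, 0.921],
[-0.14, 0.071, -0.001, -0.001, 0.0, 0.921],
[-0.132, 0.084, -0.001, -0.001, 0.0, 0.921],
[-0.124, 0.095, -0.001, -0.001, 0.0, 0.921],
[-0.115, 0.106, -0.001, -0.001, 0.0, 0.921],
[-0.105, 0.117, -0.001, -0.001, 0.0, 0.921],
[-0.093, 0.126, -0.001, -0.001, 0.0, 0.921],
```

>>> servo_tool(
  increments=[
    [[-0.14, -0.07, 0, 0, 0, 0.92], [-0.147, -0.055, 0, 0, 0, 0.92], [-0.15, -0.04, 0, 0, 0, 0.92], [-0.154, -0.027, 0, 0, 0, 0.92], [-0.156, -0.013, 0, 0, 0, 0.92], [-0.157, 0.002, 0, 0, 0, 0.92], [-0.156, 0.016, 0, 0, 0, 0.92], [-0.154, 0.03, 0, 0, 0, 0.92]],
  ],
  hand=1,
)

```text
time: 1.1
tcp_pos: [308.2, 360.2, 248.1]
tool_rot: [[-0.471, 0.882, -0.0], [0.882, 0.471, -0.0], [-0.0, -0.0, -1.0]]
contact_force: [-0.7, -0.2, -0.4]
grip_width: 1.004
gripper_force: 0.0
```

>>> servo_tool(
  increments=[
    [[-0.15, 0.044, 0, 0, 0, 0.92], [-0.146, 0.058, 0, 0, 0, 0.92], [-0.14, 0.07, 0, 0, 0, 0.92], [-0.132, 0.084, 0, 0, 0, 0.92], [-0.124, 0.095, 0, 0, 0, 0.92], [-0.115, 0.106, 0, 0, 0, 0.92], [-0.105, 0.117, 0, 0, 0, 0.92], [-0.093, 0.126, 0, 0, 0, 0.92]],
  ],
)

```text
time: 2.1
tcp_pos: [440.3, 226.5, 248.0]
tool_rot: [[0.244, 0.97, -0.001], [0.97, -0.244, -0.0], [-0.0, -0.0, -1.0]]
contact_force: [-0.0, -0.3, -1.5]
grip_width: 0.998
gripper_force: 0.0
```

Exact tracking. Now a close look from the wrist camera.

```bash
cat >> h.py <<'E'
def caster(i):
    T=np.array(i['T'])
    def ray(u,v,z):
        d=T[:3,:3]@[(u-i['cx'])/i['fx'],(v-i['cy'])/i['fy'],1];return T[:3,3]+d*(z-T[2,3])/d[2]
    return ray
E
python3 - <<'E'
from h import *
i=camera_info('wrist');p,d=snapshot('wrist');w=pts(d,i);save('w1',p);np.savez('pics/w1.npz',p=p,d=d,w=w);ray=caster(i)
print(np.round(np.array(i['T']),3).tolist())
hsv=cv2.cvtColor(p,cv2.COLOR_RGB2HSV);H,S,V=[hsv[...,k] for k in range(3)]
bl=((H>95)&(H<130)&(S>120)).astype(np.uint8)
cs,hi=cv2.findContours(bl,cv2.RETR_CCOMP,cv2.CHAIN_APPROX_NONE)
for k,c in enumerate(cs):
    if cv2.contourArea(c)>60:
        m=cv2.moments(c);u,v=m['m10']/m['m00'],m['m01']/m['m00'];print('outer' if hi[0][k][3]<0 else 'hole',round(u,1),round(v,1),cv2.contourArea(c),np.round(ray(u,v,45),1),np.round(cv2.minAreaRect(c)[1],1))
g=(w[...,2]>88)&(w[...,2]<102)&(d>150);g&=(abs(w[...,0]-440)<70)&(abs(w[...,1]-227)<70)
n,l,st,c=cv2.connectedComponentsWithStats(g.astype(np.uint8))
for k in range(1,n):
    if st[k,4]>100: print('grip',c[k],st[k,4],np.median(w[l==k],0).round(1),ray(*c[k],95).round(1),cv2.minAreaRect(w[l==k][:,:2].astype(np.float32)))
E
```

```text
[[0.97, -0.231, -0.08, 461.384], [-0.245, -0.916, -0.316, 308.843], [-0.001, 0.327, -0.945, 374.852], [0.0, 0.0, 0.0, 1.0]]
outer 319.5 167.7 6741.5 [443.1 237.6  45. ] [156.  55.]
hole 319.3 232.7 306.5 [422.3 156.2  45. ] [19.8 19.1]
hole 319.2 175.5 3742.0 [440.4 228.6  45. ] [52. 82.]
hole 319.4 109.6 475.5 [458.9 300.7  45. ] [24.7 24. ]
outer 590.9 69.6 862.0 [746.1 269.6  45. ] [33.1 91.2]
grip [319.26106697 185.7446084 ] 881 [441. 231.  96.] [441.  230.3  95. ] ((440.67901611328125, 228.036865234375), (69.30137634277344, 13.309244155883789), 75.37843322753906)
```

View pics/w1.png

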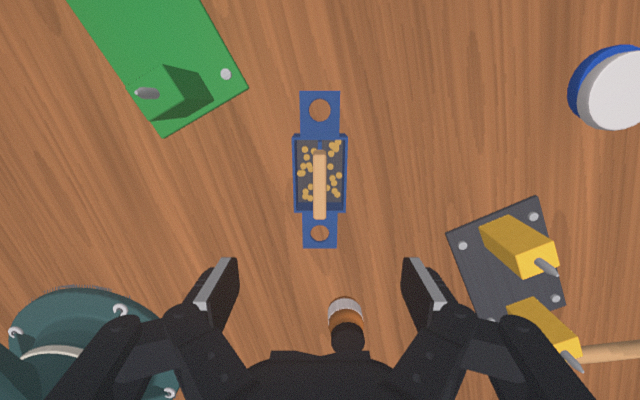

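The wrist view shows the tray centred at column 319. Its holes are at (319,233) and (319,110), 149 mm apart against the specified 150, and the grip runs from (319,150) to (319,218). Tray middle is (440.6, 228.3), and it lines up with the tool. I'll descend to z = 78 and close.

>>> servo_tool(
  increments=[
    [[0.012, 0, 0.18, 0, 0, 0.03], [0, 0, 0.2, 0, 0, 0], [0, 0, 0.2, 0, 0, 0], [0, 0, 0.2, 0, 0, 0], [0, 0, 0.15, 0, 0, 0], [0, 0, 0.1, 0, 0, 0], [0, 0, 0.07, 0, 0, 0], [0, 0, 0.033, 0, 0, 0]],
  ],
)

```text
time: 3.15
tcp_pos: [440.1, 229.0, 77.9]
tool_rot: [[0.243, 0.97, -0.0], [0.97, -0.243, -0.0], [-0.0, -0.0, -1.0]]
contact_force: [1.3, -0.5, 0.5]
grip_width: 0.999
gripper_force: 0.0
```

>>> servo_tool(
  increments=[
    [[0, 0, 0, 0, 0, 0], [0, 0, 0, 0, 0, 0], [0, 0, 0, 0, 0, 0], [0, 0, 0, 0, 0, 0], [0, 0, 0, 0, 0, 0], [0, 0, 0, 0, 0, 0], [0, 0, 0, 0, 0, 0], [0, 0, 0, 0, 0, 0]],
  ],
  hand=-1,
)

```text
time: 4.15
tcp_pos: [440.5, 229.0, 78.7]
tool_rot: [[0.244, 0.97, 0.001], [0.97, -0.244, 0.0], [0.0, 0.001, -1.0]]
contact_force: [-1.4, -0.4, 5.5]
grip_width: 0.155
gripper_force: 59.6
```

```bash
python3 - <<'E'
from h import *
f=np.load('pics/side0.npz');p,w=f['p'],f['w'];t=np.load('pics/top0.npz')
for n,f in(('side',f),('top',t)):
    i=camera_info(n);ray=caster(i);p,w=f['p'],f['w']
    hsv=cv2.cvtColor(p,cv2.COLOR_RGB2HSV);H,S,V=[hsv[...,k] for k in range(3)]
    y=(H>18)&(H<32)&(S>190)&(V>120)&(w[...,0]>600)&(w[...,0]<740)&(abs(w[...,1]-10)<120)
    # post tops by depth height
    m=(w[...,2]>86)&(w[...,2]<95)&y
    k,l,st,c=cv2.connectedComponentsWithStats(m.astype(np.uint8))
    for j in range(1,k):
        if st[j,4]>40:
            P=w[l==j][:,:2].astype(np.float32);r=cv2.minAreaRect(P);print(n,c[j].round(1),st[j,4],np.round(r[0],1),np.round(r[1],1),round(r[2],1),'ray',ray(*c[j],90).round(1))
s=state();print(s['tcp_pos'],s['grip_width'])
E
```

```text
side [383.7 169.1] 94 [657.8  80.8] [44. 36.] 12.4 ray [652.8  76.5  90. ]
side [431.5 190.1] 124 [689.9 -64.5] [44.9 37. ] 12.7 ray [686.7 -68.9  90. ]
top [373.3 107.7] 184 [690.7 -62.7] [42.3 37.2] 12.8 ray [689.5 -62.8  90. ]
top [318.2 120.7] 169 [658.3  83.6] [41.1 34.8] 13.6 ray [657.5  83.1  90. ]
[440.54240038 228.95095714  78.69478876] 0.15500615841827176
```

The grasp is good: the opening is about 13 mm, as expected for the 14 mm grip. Post centres from the two cameras agree to about 2 mm and are 149–150 mm apart, giving a stand middle of about (674, 9) at yaw 102.5°. Lifting now.

>>> servo_tool(
  increments=[
    [[0, 0, -0.05, 0, 0, 0], [0, 0, -0.1, 0, 0, 0], [0, 0, -0.17, 0, 0, 0], [0, 0, -0.2, 0, 0, 0], [0, 0, -0.2, 0, 0, 0], [0, 0, -0.18, 0, 0, 0], [0, 0, -0.12, 0, 0, 0], [0, 0, -0.05, 0, 0, 0]],
  ],
)

```text
time: 5.15
tcp_pos: [440.4, 228.9, 239.7]
tool_rot: [[0.244, 0.97, 0.001], [0.97, -0.244, 0.0], [0.0, 0.001, -1.0]]
contact_force: [-0.9, -0.8, -3.8]
grip_width: 0.155
gripper_force: 58.8
```

```bash
python3 - <<'E'
from h import *
s=state();print(s['tcp_pos'],s['grip_width'],s['contact_force'])
plan([674,10,s['tcp_pos'][2]],12.5,16)
E
```

```text
[440.37650196 228.93205402 239.71223219] 0.15527899643497606 [-0.88534186 -0.78047567 -3.76088982]
[-0.065, 0.117, 0.0, 0.0, -0.0, -0.29],
[-0.068, 0.115, 0.0, 0.0, -0.0, -0.29],
[-0.071, 0.113, 0.0, 0.0, -0.0, -0.29],
[-0.075, 0.111, 0.0, 0.0, -0.0, -0.29],
[-0.078, 0.108, 0.0, 0.0, -0.0, -0.29],
[-0.081, 0.106, 0.0, 0.0, -0.0, -0.29],
[-0.084, 0.104, 0.0, 0.0, -0.0, -0.29],
[-0.087, 0.101, 0.0, 0.0, -0.0, -0.29],
[-0.09, 0.099, 0.0, 0.0, -0.0, -0.29],
[-0.093, 0.096, 0.0, 0.0, -0.0, -0.29],
[-0.095, 0.093, 0.0, 0.0, -0.0, -0.29],
[-0.098, 0.09, 0.0, 0.0, -0.0, -0.29],
[-0.101, 0.088, 0.0, 0.0, -0.0, -0.29],
[-0.103, 0.085, 0.0, 0.0, -0.0, -0.29],
[-0.106, 0.082, 0.0, 0.0, -0.0, -0.29],
[-0.108, 0.078, 0.0, 0.0, -0.0, -0.29],
```

>>> servo_tool(
  increments=[
    [[-0.065, 0.117, 0, 0, 0, -0.29], [-0.068, 0.115, 0, 0, 0, -0.29], [-0.071, 0.113, 0, 0, 0, -0.29], [-0.075, 0.111, 0, 0, 0, -0.29], [-0.078, 0.108, 0, 0, 0, -0.29], [-0.081, 0.106, 0, 0, 0, -0.29], [-0.084, 0.104, 0, 0, 0, -0.29], [-0.087, 0.101, 0, 0, 0, -0.29]],
  ],
)

```text
time: 6.15
tcp_pos: [557.4, 118.8, 238.1]
tool_rot: [[0.013, 1.0, -0.001], [1.0, -0.013, -0.0], [-0.0, -0.001, -1.0]]
contact_force: [-0.2, -0.1, -4.4]
grip_width: 0.154
gripper_force: 58.9
```

>>> servo_tool(
  increments=[
    [[-0.09, 0.099, 0, 0, 0, -0.29], [-0.093, 0.096, 0, 0, 0, -0.29], [-0.095, 0.093, 0, 0, 0, -0.29], [-0.098, 0.09, 0, 0, 0, -0.29], [-0.1, 0.088, 0, 0, 0, -0.29], [-0.103, 0.085, 0, 0, 0, -0.29], [-0.106, 0.082, 0, 0, 0, -0.29], [-0.108, 0.078, 0, 0, 0, -0.29]],
  ],
)

```text
time: 7.15
tcp_pos: [674.3, 9.5, 237.9]
tool_rot: [[-0.217, 0.976, -0.002], [0.976, 0.217, 0.0], [0.001, -0.002, -1.0]]
contact_force: [-0.5, 0.5, -2.5]
grip_width: 0.153
gripper_force: 58.9
```

```bash
python3 - <<'E'
from h import *
s=state();print(s['tcp_pos'],np.round(s['tool_rot'],3).tolist())
ims=[]
for n in('wrist','side','top'):
    i=camera_info(n);p,d=snapshot(n);np.savez('pics/%s2.npz'%n,p=p,d=d,w=pts(d,i),T=i['T']);ims.append(p)
save('w2',ims[0])
cv2.imwrite('pics/s2.png',np.hstack([cv2.resize(ims[1][60:260,300:500,::-1],(400,400)),cv2.resize(ims[2][50:200,270:420,::-1],(400,400))]))
E
```

```text
[674.32257148   9.47642429 237.94533509] [[-0.217, 0.976, -0.002], [0.976, 0.217, 0.0], [0.001, -0.002, -1.0]]
```

View pics/w2.png

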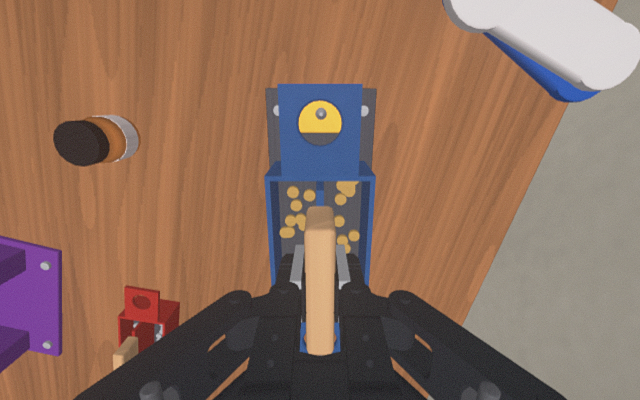

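View pics/s2.png

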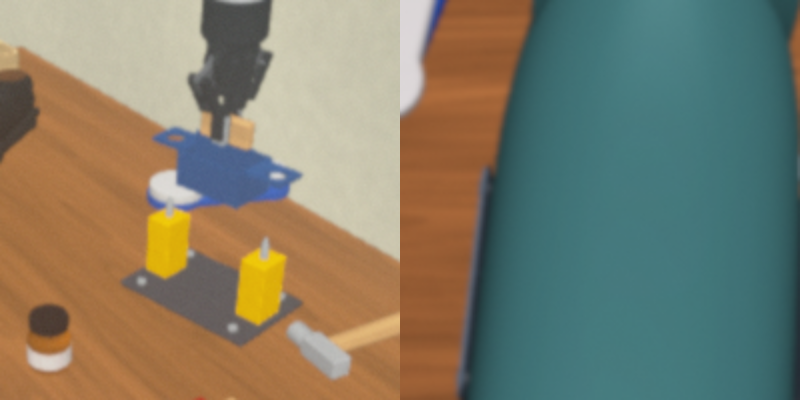

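In the wrist view the near ear's hole at (320,122) is around the pin tip at (321,114), laterally centred. In the side view the tray is level and parallel to the pin line. Now to quantify the hole-to-pin offset.

```bash
python3 - <<'E'
from h import *
f=np.load('pics/wrist2.npz');p,w=f['p'],f['w'];i=camera_info('wrist');i['T']=f['T'];ray=caster(i)
hsv=cv2.cvtColor(p,cv2.COLOR_RGB2HSV);H,S,V=[hsv[...,k] for k in range(3)]
bl=((H>95)&(H<130)&(S>100)).astype(np.uint8)
cs,hi=cv2.findContours(bl,cv2.RETR_CCOMP,cv2.CHAIN_APPROX_NONE)
for k,c in enumerate(cs):
    if hi[0][k][3]>=0 and 500<cv2.contourArea(c)<4000:
        (a,b),ax,_=cv2.fitEllipse(c);print('hole',a,b,ax,ray(a,b,204.3),'z',np.median(w[85:95,290:350,2]))
        y0=int(b)
m=np.zeros_like(bl);m[100:132,300:341]=1
m=(m>0)&(S<90)&(V>60);n,l,st,c=cv2.connectedComponentsWithStats(m.astype(np.uint8))
for k in range(1,n):
    if st[k,4]>15: print('pin',c[k],st[k],ray(*c[k],117).round(1),np.median(w[l==k],0).round(1))
g=(w[...,2]>86)&(w[...,2]<93);g&=(H>18)&(H<32)&(S>150);print('post seen',w[g].min(0),w[g].max(0))
# side view: bend check, both holes and pins
f=np.load('pics/side2.npz');p,w=f['p'],f['w'];i=camera_info('side');ray=caster(i)
hsv=cv2.cvtColor(p,cv2.COLOR_RGB2HSV);H,S,V=[hsv[...,k] for k in range(3)]
b=((H>95)&(H<130)&(S>100)&(abs(w[...,0]-674)<110)&(abs(w[...,1]-10)<130)&(w[...,2]>195)&(w[...,2]<212))
P=w[b];r=cv2.minAreaRect(P[:,:2].astype(np.float32));print('tray ears',r,'z ends',np.median(P[P[:,1]>60],0),np.median(P[P[:,1]<-40],0))
y=(H>18)&(H<32)&(S>190)&(abs(w[...,2]-90)<5)&(w[...,0]>600);P=w[y];print('posts',cv2.minAreaRect(P[:,:2].astype(np.float32)))
E
```

```text
hole 319.5953674316406 122.21613311767578 (45.60574722290039, 46.83155059814453) [658.80906408  81.97300743 204.3       ] z 205.56885614153603
pin [328.         102.23529412] [320 100  17   8  17] [663.2  93.3 117. ] [660.9  93.2 205. ]
pin [320.53763441 113.21505376] [316 108  10  11  93] [659.1  83.6 117. ] [659.   83.5 114.4]
post seen [640.74859059  62.27418104  89.03589656] [679.92218279  93.26792458  92.88017199]
tray ears ((676.0481567382812, 2.5330047607421875), (66.1335678100586, 185.32220458984375), 12.995532989501953) z ends [662.12214113  80.46972464 204.18349203] [677.95156853 -55.52728916 204.08525956]
posts ((673.7587280273438, 9.490188598632812), (46.01865768432617, 190.22567749023438), 12.484515190124512)
```

The tray needs about 1.5 mm along tool +x. Yaw agrees to about 0.5°, and hole clearance is 7 mm. Descending to just above seating.

>>> servo_tool(
  increments=[
    [[0.009, 0, 0.04, 0, 0, 0], [0, 0, 0.1, 0, 0, 0], [0, 0, 0.1, 0, 0, 0], [0, 0, 0.1, 0, 0, 0], [0, 0, 0.1, 0, 0, 0], [0, 0, 0.1, 0, 0, 0], [0, 0, 0.07, 0, 0, 0], [0, 0, 0.04, 0, 0, 0]],
  ],
)

```text
time: 8.3
tcp_pos: [673.8, 11.2, 140.6]
tool_rot: [[-0.216, 0.976, -0.001], [0.976, 0.216, 0.0], [0.0, -0.0, -1.0]]
contact_force: [0.3, -0.1, -3.8]
grip_width: 0.152
gripper_force: 59.1
```

```bash
python3 - <<'E'
from h import *
s=state();print(s['tcp_pos'],s['contact_force'],s['torque'])
a=snapshot('wrist')[0];b=snapshot('side')[0]
cv2.imwrite('pics/c3.png',np.hstack([cv2.resize(a[50:250,220:420,::-1],(400,400)),cv2.resize(b[100:240,340:480,::-1],(400,400))]))
E
```

```text
[673.76428664  11.23755178 140.64695003] [ 0.32317026 -0.09727755 -3.79414595] [-0.03174451  0.04371799  0.04036318]
```

View pics/c3.png

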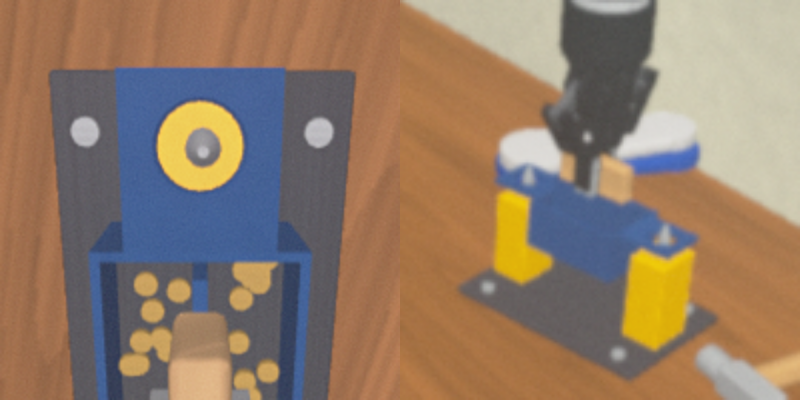

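Both pins are through their holes: in the left crop the pin at (203,147) is centred in its hole, and in the right crop the tips show at (529,175) and (665,235). About 12 mm remain, so I'll lower slowly.

>>> servo_tool(
  increments=[
    [[0, 0, 0.015, 0, 0, 0], [0, 0, 0.015, 0, 0, 0], [0, 0, 0.015, 0, 0, 0], [0, 0, 0.01, 0, 0, 0], [0, 0, 0.01, 0, 0, 0], [0, 0, 0.006, 0, 0, 0], [0, 0, 0.004, 0, 0, 0], [0, 0, 0, 0, 0, 0]],
  ],
)

```text
time: 9.4
tcp_pos: [673.9, 11.2, 130.1]
tool_rot: [[-0.216, 0.976, 0.0], [0.976, 0.216, -0.0], [-0.0, 0.0, -1.0]]
contact_force: [0.0, -0.2, -3.4]
grip_width: 0.155
gripper_force: 59.1
```

>>> servo_tool(
  increments=[
    [[0, 0, 0.003, 0, 0, 0], [0, 0, 0.003, 0, 0, 0], [0, 0, 0.003, 0, 0, 0], [0, 0, 0.002, 0, 0, 0], [0, 0, 0, 0, 0, 0], [0, 0, 0, 0, 0, 0], [0, 0, 0, 0, 0, 0], [0, 0, 0, 0, 0, 0]],
  ],
)

```text
time: 10.4
tcp_pos: [673.9, 11.2, 128.7]
tool_rot: [[-0.216, 0.976, 0.0], [0.976, 0.216, -0.0], [-0.0, 0.0, -1.0]]
contact_force: [-2.6, 0.6, 6.3]
grip_width: 0.156
gripper_force: 60.3
```

The vertical force went from -3.4 N to +6.3 N, so the tray has seated. Releasing and retreating straight up.

>>> servo_tool(
  increments=[
    [[0, 0, 0, 0, 0, 0], [0, 0, 0, 0, 0, 0], [0, 0, 0, 0, 0, 0], [0, 0, 0, 0, 0, 0], [0, 0, 0, 0, 0, 0], [0, 0, 0, 0, 0, 0], [0, 0, 0, 0, 0, 0], [0, 0, 0, 0, 0, 0]],
  ],
  hand=1,
)

```text
time: 11.4
tcp_pos: [673.9, 11.2, 128.4]
tool_rot: [[-0.216, 0.976, 0.0], [0.976, 0.216, -0.0], [-0.0, -0.0, -1.0]]
contact_force: [-0.5, 0.1, -0.7]
grip_width: 1.005
gripper_force: 0.0
```

>>> servo_tool(
  increments=[
    [[0, 0, -0.03, 0, 0, 0], [0, 0, -0.08, 0, 0, 0], [0, 0, -0.12, 0, 0, 0], [0, 0, -0.15, 0, 0, 0], [0, 0, -0.15, 0, 0, 0], [0, 0, -0.12, 0, 0, 0], [0, 0, -0.06, 0, 0, 0], [0, 0, 0, 0, 0, 0]],
  ],
)

```text
time: 12.4
tcp_pos: [674.1, 11.2, 235.5]
tool_rot: [[-0.216, 0.976, 0.001], [0.976, 0.216, -0.0], [-0.0, 0.001, -1.0]]
contact_force: [0.2, 0.1, -0.3]
grip_width: 1.004
gripper_force: 0.0
```

```bash
python3 - <<'E'
from h import *
s=state();print(s['tcp_pos'],s['contact_force'])
i=camera_info('wrist');a,d=snapshot('wrist');b,e=snapshot('side')
for n,p,w in(('wrist',a,pts(d,i)),('side',b,pts(e,camera_info('side')))):
    hsv=cv2.cvtColor(p,cv2.COLOR_RGB2HSV);H,S,V=[hsv[...,k] for k in range(3)]
    bl=(H>95)&(H<130)&(S>100)&(abs(w[...,0]-674)<70)&(abs(w[...,1]-10)<120)&(w[...,2]>80)
    P=w[bl]
    for nm,q in(('ear+',P[P[:,1]>70]),('ear-',P[P[:,1]<-52])):
        if len(q): print(n,nm,len(q),np.median(q,0).round(1))
cv2.imwrite('pics/c4.png',np.hstack([cv2.resize(a[:,120:520,::-1],(400,400)),cv2.resize(b[100:240,340:480,::-1],(400,400))]))
E
```

```text
[674.14309406  11.23371704 235.50355879] [ 0.22090812  0.12181111 -0.29820371]
wrist ear+ 1327 [659.5  90.9  96.3]
wrist ear- 611 [686.2 -70.4  96.3]
side ear+ 43 [656.7  85.1  96. ]
side ear- 46 [684.  -73.8  95.6]
```

View pics/c4.png

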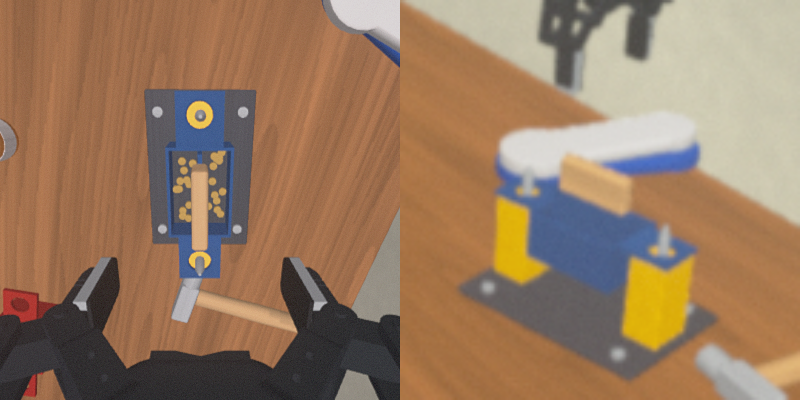

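Both pins stand through their holes, at (200,114) and (200,262) in the wrist crop. The ears lie flat on the posts: ear tops read 96.3 and 96.3 mm, against 95 expected with about 1 mm depth bias. The gripper is clear.

```bash
python3 -c "
from workcell import *
print(job_done())"
```

```text
the job is handed in; nothing more can be done
None
```

The blue tray is hanging level on the yellow stand, both end holes over the pins and ears down on the posts, and released with the gripper clear; I never touched the red tray or the jar, and handed the job in at about 12.5 s (no verdict was returned).

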